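# Lock the kimchi box lid with its quarter-turn knob

## Robot

A 7-joint arm with a two-finger parallel gripper is mounted at the origin on the work surface. World frame = base frame: x ahead of the robot, y to its left, z up, the work surface at z = 0. Lengths are in mm, angles in rad, forces in N, time in s.
With the tool pointing down it reaches from about 400 to 750 mm from the base axis. Payload 19.5 kg.
Tool frame: the origin (TCP) lies between the finger pads; the fingertips stand 17 mm ahead of it and the grasp point (between the pads) lies 2 mm behind it; z points along the fingers, y is the line along which they close (so a half turn about z gives the same grasp; the last joint's range is limited). The gripper opens to 85 mm and grips with 20 to 120 N. Pads are 22 mm wide; open, the fingers measure 114 mm over their backs; the gripper's body (76 mm by 85 mm) begins 54 mm behind the grasp point. The pads swing forward as they close: fully open they stand 13 mm farther back than shut.
Start: joints at [1.066, 0.707, -0.028, 1.485, 0.022, 0.951, -0.075], TCP at [256.701, -514.489, 226.568] pointing down, gripper open.
Joint ranges: [-2.71, 2.71], [-0.32, 2.16], [-1.57, 1.52], [0, 2.45], [-1.46, 4.6], [0, 2.02], [-2.83, 2.83]. Speed limits (rad/s): [1.89, 1.89, 2.57, 2.57, 3.01, 3.01, 3.01].

## Interface

Orientations are given as a unit quaternion [x, y, z, w].
In Python, from bench import arm gives the robot as it stands.
- The arm moves only by the tool play_rows, never from a script. Its arguments are lists of equal length, an entry for each row: "xyz": the shift along the tool's x, y, z scaled (see below), a list of three; "roll": the turn about the tool's z scaled (see below); "claw": the opening, from 0 (shut) to 1 (fully open). In form: {"xyz": [[x, y, z], ...], "roll": [roll, ...], "claw": [claw, ...]}. A call has exactly 8 rows; each row shifts and turns the commanded pose from where the row before left it, along the tool's axes as they then stand; what a row does not reach is not made up. The controller multiplies each number of a shift by 2 cm and each number of a turn by 6 degrees. A row lasts 1/12 s, in which the tool goes at most 41.7 mm and 7.16 degrees, less where a joint would pass 70% of its speed; a pose out of reach is approached as far as the arm can. A call with a number of a shift or a turn outside -1 to 1 is refused whole. A call with a gripper value outside its range is refused whole. The fingers move at their own pace and stop on an object; "force" is the grip in N (left out, the last holds). Time passes only in rows, so rows that do not move let the fingers close, or fill a call up. It gives the time, the measured TCP pose, the force, the opening and the grip force at its end, in the units of the state.
- arm.sense(): the state, without advancing time (a new reading comes with each control period).
- arm.get_image(name): name is "scene" or "top"; returns the picture (420x560x3 uint8, red, green, blue); there is no depth.
- arm.camera_info(name): a dict with "vertical_fov" (degrees; the focal length in pixels is half the picture's height over the tangent of half this angle, whatever the lens; pixels are square), "cx", "cy" (the principal point, pixels), "cam_to_world" (4x4, takes a point from camera to world coordinates). Camera axes: x right, y up, looking along -z (the intrinsics and any distortion apply to the point x, -y, -z); pixel columns grow to the right and rows downward; lengths in mm; the calibration is good to about 2 mm. A picture is of the moment at which its call begins. camera_info takes no time and is no camera call.
- arm.job_done(): hands the job in; it is judged then, once.
The state is a dict: "clock": time; "joints": joint angles; "dq": joint speeds; "effort": joint torques, N m; "position": TCP position; "ee_rot": TCP orientation; "force": force on the tool from outside, world axes, zero at the start; "ft_torque": the same for the moment, N m; "gripper_width": finger opening in mm; "grasp_force": force on a finger pad.
Only numpy, scipy, OpenCV 4.12 (cv2) and the standard library are available. Lean on these libraries where they do the work, as an engineer would, in place of code of your own. Each camera call takes 0.05 s, during which the arm holds its last target. There are 200 camera calls.

## Task

Get the kimchi box ready to go back in the fridge: take the orange locking knob out of its white holder, put it into the keyhole in the box lid, press it gently down against its spring and turn it a quarter turn while pressed, so that it catches and stays locked when you let go. Never push or pull hard on the knob or lid (keep under about 25 N), and leave the jar, mug, timer, whisk and tongs where they are.

Things in the scene. Friction and masses are not known exactly. Their poses are not given: they have to be found in the camera images.
- knob: Loose quarter-turn locking knob, about 100 g, upright in its holder. Origin on its axis at the underside of its steel flange (disc 42 mm across, z 0 to 4 mm); z up. Above the flange an orange grip bar, 46 mm long (x), 14 mm thick (y), z 4 to 36 mm. Below it a shaft 11 mm across with a flat, bevelled tip at z -21.5 mm. The same when turned by half a turn.
- knob_pin (a point): Centre of the knob's dark cross pin, 15 mm below the flange underside on the knob's axes; the pin lies along x (same way as the grip bar), 6 mm thick, 28 mm tip to tip, flat on top with square sides, rounded below.
- holder: Fixed white ring standing on the walnut board, 60 mm outside, 33 mm inside diameter, 35 mm high; origin at the centre of its underside. The knob's flange rests on its top rim and the knob lifts straight out.
- box: Fixed steel kimchi box 170 x 220 mm (x, y), walls 110 mm high, with a flat teal lid 180 x 230 mm, skirt 36 mm deep. Origin at the centre of its underside, z up. The lid rides higher or lower with how full the box is: its top lies 118 to 142 mm above the origin, differently each time and not measured; it does not give way when pressed.
- keyhole (a point): Centre of the keyhole in the lid's steel patch, box axes, at the height of the LOWEST lid top (the real top is 0 to 24 mm higher). Slot along x 33 mm long, 9.5 mm wide, shaft hole about 13.5 mm across in its middle; lid 8 mm thick. The pin goes through the slot and can turn, either way, once under the lid: flange underside 0 to 4 mm above the real lid top (at 0 it rests hard on the lid).
- catch (a point): One of two red dots on the lid, 28 mm along +y from the keyhole (the other is on -y); point at the lowest lid top height. After a quarter turn the pin points at the dots, under two notches 3 mm deep and 11 mm wide in the lid's underside. Let up there, the spring lifts the pin into them and the knob stays caught, flange 7 mm above the lid.
- plunger (a joint): Brass spring plunger under the keyhole: how far the knob's tip pushes it down, m. At rest 0, its top 10.7 mm below the real lid top, so the tip meets it with the flange 10.8 mm above the lid. Push: 3.6 N at first, plus 1.5 N per mm. 0.0068 (14 N) as the pin clears the lid's underside, 0.0108 (20 N) with the flange on the lid, 0.0038 (9 N) when caught.
- board: Fixed walnut board 360 x 400 x 20 mm (x, y, z), origin at the centre of its underside. It carries the holder, jar, mug, timer, whisk and tongs.
- jar: Loose greenish glass jar with a steel screw lid, 68 mm across, 110 mm high; origin at the centre of its underside.
- mug: Loose teal mug, 76 mm across, 88 mm high, handle towards its +y; origin at the centre of its underside.
- timer: Loose round white kitchen timer, 66 mm across, 34 mm high, red button on top; origin at the centre of its underside.
- whisk: Loose steel whisk lying along its x, 242 mm long, 48 mm wide and high, handle to -x; origin under its middle, on the board.
- tongs: Loose blue tongs lying along x, 230 mm long, 44 mm wide, 24 mm high; origin under their middle, on the board.
Mind the look-alikes: they are no part of the job. What is shaped like the knob but blue or green is not meant.

How it is judged:
By the outcome, as a careful person would: the job done as asked, in the order asked, and still so for the second after the job is handed in, with the robot touching nothing.
It also fails if it takes over 58 s, if anything falls off the work surface, if the arm or the gripper's body presses on something with over 40 N, if the wrist force passes 120 N, or if a joint passes its speed limit or range.

## Working session

There is one attempt and no reset: what is moved stays moved. The work goes in short steps, Python scripts to look and compute and a tool call to move; the robot and the scene stay as the last step left them, time stands still between calls to the robot, and variables do not carry over. Pictures are saved under pics/ and viewed, at most 10 in all, crops included, and the job is handed in when it is done.

Besides the shell and the picture viewer there is one more tool, called after "Request:" as name([rows], argument=value, ...), one row to a line, values as JSON. play_rows: Moves the arm, as the interface text tells. Shifts and turns lie within -1 to 1; 1 stands for 2 cm of shift or 6 degrees of turn. Its arguments: {"type":"object","properties":{"xyz":{"type":"array"},"roll":{"type":"array"},"claw":{"type":"array"},"force":{"type":"number"}},"required":["xyz","roll","claw"]}

```bash
ls; mkdir -p pics; python3 - <<'E'
from bench import arm
import cv2,numpy as np
for n in("scene","top"):
    im=arm.get_image(n);cv2.imwrite(f"pics/{n}0.png",im[:,:,::-1])
    print(n,arm.camera_info(n))
print(arm.sense())
E
```

```text
pics
scene {'vertical_fov': 55.27785097494427, 'cx': 281.7575126954568, 'cy': 213.4241826014708, 'cam_to_world': array([[-4.91544748e-01, -6.77370768e-01,  5.47313990e-01,
         1.09545061e+03],
       [ 8.70849204e-01, -3.80653484e-01,  3.11005771e-01,
         4.16663795e+02],
       [-2.32924024e-03,  6.29501206e-01,  7.76996015e-01,
         8.47259388e+02],
       [ 0.00000000e+00,  0.00000000e+00,  0.00000000e+00,
         1.00000000e+00]])}
top {'vertical_fov': 43.76776349152804, 'cx': 282.68063274535155, 'cy': 208.98101810162137, 'cam_to_world': array([[ 3.20329713e-02,  9.98669205e-01, -4.04191471e-02,
         5.30952433e+02],
       [-9.99173421e-01,  3.30093513e-02,  2.37246255e-02,
         1.18699300e+02],
       [ 2.50272627e-02,  3.96257673e-02,  9.98901114e-01,
         1.11178782e+03],
       [ 0.00000000e+00,  0.00000000e+00,  0.00000000e+00,
         1.00000000e+00]])}
{'clock': 0.1, 'joints': array([ 1.0663132 ,  0.70701297, -0.02759543,  1.48492183,  0.02198064,
        0.95090759, -0.07550196]), 'dq': array([-0.00066092, -0.00180317, -0.00240233, -0.00121534,  0.00058027,
        0.00026979, -0.00031598]), 'effort': array([ 1.97200316e-03, -8.84291768e+01,  1.23691935e+00, -2.36454892e+01,
        1.71676272e-02,  5.00953392e-03, -1.46950561e-04]), 'position': array([ 256.5965956 , -514.31523858,  226.19752936]), 'ee_rot': array([ 9.73351640e-01,  2.29317160e-01, -1.21399409e-04, -4.58119375e-04]), 'force': array([-0.09782361,  0.55046391, -0.45246082]), 'ft_torque': array([0.05067402, 0.04833129, 0.02092165]), 'grasp_force': 0.0, 'gripper_width': 85.64404730463956}
```

View pics/scene0.png

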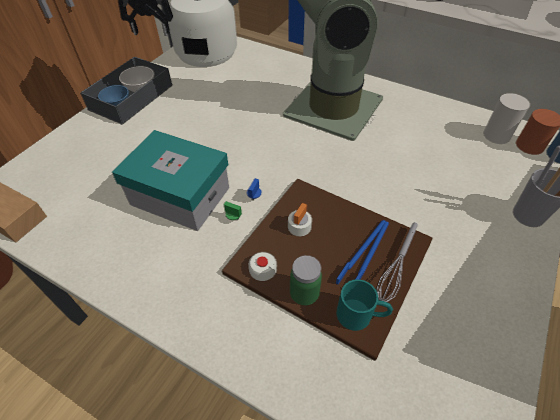

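View pics/top0.png

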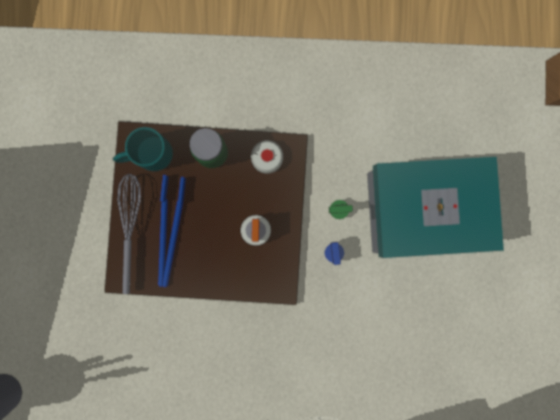

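The top view shows the orange knob in the white holder at (255,230), a blue look-alike at (334,253), a green one at (341,210), and the keyhole patch at (440,207). In the scene view the knob is at (301,215) and the keyhole at (170,162). The orange one fits: it is orange and sits in the white holder. I'll confirm it in one enlarged crop.

```bash
python3 - <<'E'
import cv2,numpy as np
t=cv2.imread("pics/top0.png");s=cv2.imread("pics/scene0.png")
c=lambda im,x,y,w=25,h=18:cv2.resize(im[y-h:y+h,x-w:x+w],(400,288),interpolation=cv2.INTER_CUBIC)
cv2.imwrite("pics/crop1.png",np.vstack([np.hstack([c(t,255,230),c(t,440,207)]),np.hstack([c(s,300,217),c(s,170,162)])]))
E
```

```text
(no output)
```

View pics/crop1.png

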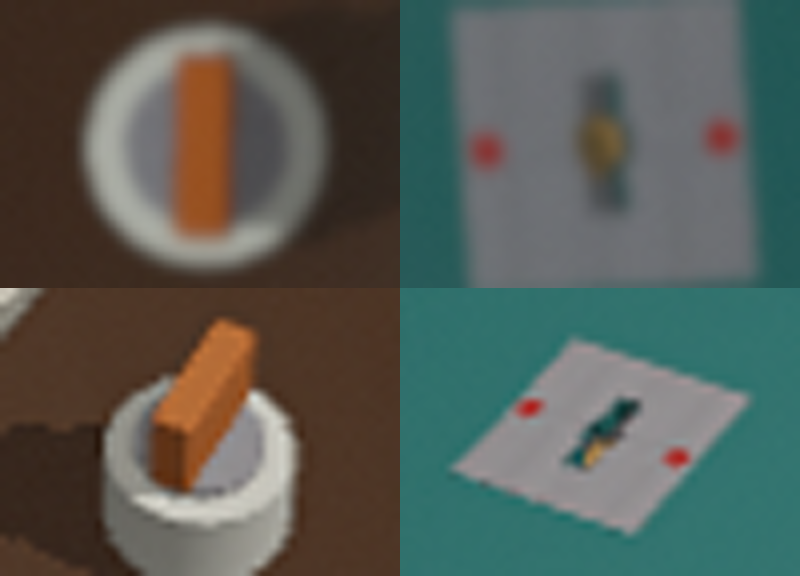

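The crop confirms the orange knob in the white ring. Its bar runs along the image's vertical, and the keyhole slot and red dots are clear in both views.

```bash
cat > h.py <<'E'
from bench import arm
import cv2,numpy as np
def ray(n,u,v):
    c=arm.camera_info(n);f=210/np.tan(np.radians(c["vertical_fov"]/2));T=np.array(c["cam_to_world"])
    return T[:3,3],T[:3,:3]@np.array([(u-c["cx"])/f,-(v-c["cy"])/f,-1.])
def onz(n,u,v,z):
    o,d=ray(n,u,v);return o+d*(z-o[2])/d[2]
def tri(a,b):
    (o,d),(p,e)=ray("top",*a),ray("scene",*b)
    s=np.linalg.lstsq(np.c_[d,-e],p-o,rcond=None)[0];x,y=o+d*s[0],p+e*s[1]
    return (x+y)/2,np.linalg.norm(x-y)
def blobs(im,box,m):
    x0,x1,y0,y1=box;h=cv2.cvtColor(im,cv2.COLOR_BGR2HSV)[y0:y1,x0:x1].astype(int)
    k=m(h[...,0],h[...,1],h[...,2]).astype(np.uint8);n,_,st,c=cv2.connectedComponentsWithStats(k)
    return [(c[i]+[x0,y0],st[i,4]) for i in range(1,n) if st[i,4]>2],k
def pose():
    s=arm.sense();q=s["ee_rot"]
    from scipy.spatial.transform import Rotation as R
    M=R.from_quat(q).as_matrix();print("t",round(s["clock"],2),"pos",s["position"].round(1),"x-axis deg",np.degrees(np.arctan2(M[1,0],M[0,0])).round(2),"z",M[:,2].round(4),"F",np.round(s["force"],1),"T",np.round(s["ft_torque"],2),"w",round(s["gripper_width"],1),round(s["grasp_force"],1),"j",s["joints"].round(2))
E
python3 - <<'E'
from h import *
t=cv2.imread("pics/top0.png");s=cv2.imread("pics/scene0.png")
red=lambda H,S,V:((H<6)|(H>174))&(S>100)
a=sorted(blobs(t,(418,464,188,228),red)[0],key=lambda r:r[0][0]);b=sorted(blobs(s,(145,195,144,180),red)[0],key=lambda r:r[0][0])
print(a,b)
P=[tri(x[0],y[0]) for x,y in zip(a,b)]
# either pairing
for p in P:print(p)
print("mid",(P[0][0]+P[1][0])/2,"sep",P[1][0]-P[0][0])
org=lambda H,S,V:(H>6)&(H<20)&(S>150)&(V>120)
bl,k=blobs(t,(230,280,212,248),org);print(bl)
pts=np.argwhere(k)[:,::-1]+[230,212]
r=cv2.minAreaRect(pts.astype(np.float32));print(r)
c=lambda x0,y0,u,v:((u+.5)/8-.5+x0,(v+.5)/8-.5+y0)
kt=c(230,212,203,147);print("knob onz91",onz("top",*kt,91),onz("scene",*c(275,199,205,89),91),tri(kt,c(275,199,205,89)))
p=onz("top",*c(230,212,205,57),91)-onz("top",*c(230,212,204,238),91);print("bar len,dir",np.linalg.norm(p),np.degrees(np.arctan2(p[1],p[0])))
u=onz("top",*c(415,189,601,72),130)-onz("top",*c(415,189,606,210),130);print("slot dir",np.degrees(np.arctan2(u[1],u[0])))
pose()
E
```

```text
[(array([425.28571429, 207.        ]), np.int32(7)), (array([454.875, 205.875]), np.int32(8))] [(array([160.8, 158.4]), np.int32(5)), (array([179.2, 164.6]), np.int32(5))]
(array([ 595.73615399, -184.46888473,  159.80649102]), np.float64(45.477508414706236))
(array([ 576.03123402, -213.51525773,  117.54520811]), np.float64(47.14015559152416))
mid [ 585.883694   -198.99207123  138.67584957] sep [-19.70491997 -29.046373   -42.26128291]
[(array([254.86111111, 230.0462963 ]), np.int32(108))]
((254.5, 230.0), (20.0, 5.0), 90.0)
knob onz91 [529.61644278 147.20214289  91.        ] [530.42590892 147.4642278   91.        ] (array([529.64656247, 147.16894332,  90.00068809]), np.float64(0.1373781520901952))
bar len,dir 44.05957951783071 1.6393360772802619
slot dir 3.021522578076139
t 0.1 pos [ 256.6 -514.3  226.2] x-axis deg 26.51 z [-4.e-04  8.e-04 -1.e+00] F [-0.1  0.6 -0.5] T [0.05 0.05 0.02] w 85.6 0.0 j [ 1.07  0.71 -0.03  1.48  0.02  0.95 -0.08]
```

```bash
python3 - <<'E'
from h import *
A=tri((425.29,207.),(179.2,164.6));B=tri((454.875,205.875),(160.8,158.4));print(A,B)
m=(A[0]+B[0])/2;d=A[0]-B[0];print("mid",m,"sep",np.linalg.norm(d),"slot yaw",np.degrees(np.arctan2(d[1],d[0]))-90)
# box base edge check of slot yaw: lid edges in top view
print(tri((440.1,206.4),(170.0,161.5)))
E
```

```text
(array([ 583.1025289 , -172.72111064,  136.08183352]), np.float64(0.2674737238246223)) (array([ 587.25395235, -229.40845049,  134.75794006]), np.float64(0.5897250431558744))
mid [ 585.17824063 -201.06478056  135.41988679] sep 56.85456454090209 slot yaw 4.1885045218998584
(array([ 585.18621059, -200.96449484,  135.40892954]), np.float64(0.212389293211493))
```

Measured: knob at (530,147), bar yaw about 1.6°. Keyhole at (585,-201), lid top about 135, slot yaw about 4°. Moving above the knob.

Request:
play_rows([
  [0.45, -1, 0],
  [0.45, -1, 0],
  [0.45, -1, 0],
  [0.45, -1, 0],
  [0.45, -1, 0],
  [0.45, -1, 0],
  [0.45, -1, 0],
  [0.45, -1, 0],
], roll=[0.83, 0.83, 0.83, 0.83, 0.83, 0, 0, 0], claw=[1, 1, 1, 1, 1, 1, 1, 1])

```text
clock: 0.77
position: [296.8, -344.8, 226.5]
ee_rot: [1.0, 0.014, -0.0, -0.0]
force: [0.2, 0.0, -0.4]
gripper_width: 84.9
grasp_force: 0.0
```

Request:
play_rows([
  [0.45, -1, 0],
  [0.45, -1, 0],
  [0.45, -1, 0],
  [0.45, -1, 0],
  [0.45, -1, 0],
  [0.45, -1, 0],
  [0.45, -1, 0],
  [0.45, -1, 0],
], roll=[0, 0, 0, 0, 0, 0, 0, 0], claw=[1, 1, 1, 1, 1, 1, 1, 1])

```text
clock: 1.43
position: [364.2, -182.9, 226.5]
ee_rot: [1.0, 0.014, -0.0, -0.0]
force: [0.6, -0.9, -0.3]
gripper_width: 85.3
grasp_force: 0.0
```

Request:
play_rows([
  [0.45, -1, 0],
  [0.45, -1, 0],
  [0.45, -1, 0],
  [0.45, -1, 0],
  [0.45, -1, 0],
  [0.45, -1, 0],
  [0.45, -1, 0],
  [0.45, -1, 0],
], roll=[0, 0, 0, 0, 0, 0, 0, 0], claw=[1, 1, 1, 1, 1, 1, 1, 1])

```text
clock: 2.1
position: [431.6, -20.8, 226.5]
ee_rot: [1.0, 0.014, -0.0, -0.0]
force: [-0.2, -0.1, -0.1]
gripper_width: 85.6
grasp_force: 0.0
```

```bash
python3 -c "from h import *;pose()"
```

```text
t 2.1 pos [431.6 -20.8 226.5] x-axis deg 1.62 z [-4.e-04  1.e-04 -1.e+00] F [-0.2 -0.1 -0.1] T [-0.07  0.02  0.04] w 85.6 0.0 j [-0.15  0.52  0.21  1.98 -0.16  0.67 -1.39]
```

Request:
play_rows([
  [0.645, -1, 0],
  [0.645, -1, 0],
  [0.645, -1, 0],
  [0.645, -1, 0],
  [0.645, -1, 0],
  [0.645, -1, 0],
  [0.645, -1, 0],
  [0.645, -1, 0],
], roll=[0, 0, 0, 0, 0, 0, 0, 0], claw=[1, 1, 1, 0.7, 0.7, 0.7, 0.7, 0.7])

```text
clock: 2.77
position: [530.4, 142.0, 226.4]
ee_rot: [1.0, 0.014, -0.0, 0.0]
force: [-0.1, -0.7, -0.4]
gripper_width: 59.7
grasp_force: 0.0
```

Request:
play_rows([
  [0, -0.25, 0.5],
  [0, 0, 1],
  [0, 0, 1],
  [0, 0, 1],
  [0, 0, 1],
  [0, 0, 0.5],
  [0, 0, 0],
  [0, 0, 0],
], roll=[0, 0, 0, 0, 0, 0, 0, 0], claw=[0.7, 0.7, 0.7, 0.7, 0.7, 0.7, 0.7, 0.7])

```text
clock: 3.43
position: [530.0, 145.7, 126.9]
ee_rot: [1.0, 0.014, -0.0, 0.0]
force: [0.7, 0.2, 0.9]
gripper_width: 59.7
grasp_force: 0.0
```

```bash
python3 - <<'E'
from h import *
pose()
t=arm.get_image("top")[:,:,::-1];s=arm.get_image("scene")[:,:,::-1]
c=lambda im,x,y,w=50,h=72:cv2.resize(im[y-h:y+h,x-w:x+w],(400,576),interpolation=cv2.INTER_CUBIC)
cv2.imwrite("pics/pre.png",np.hstack([c(t,255,230),c(s,300,205)]))
E
```

```text
t 3.43 pos [530.  145.7 126.9] x-axis deg 1.6 z [-4.e-04 -1.e-04 -1.e+00] F [0.7 0.2 0.9] T [-0.03 -0.02 -0.02] w 59.7 0.0 j [-0.43  0.82  0.19  1.7  -0.23  0.65 -1.65]
```

View pics/pre.png

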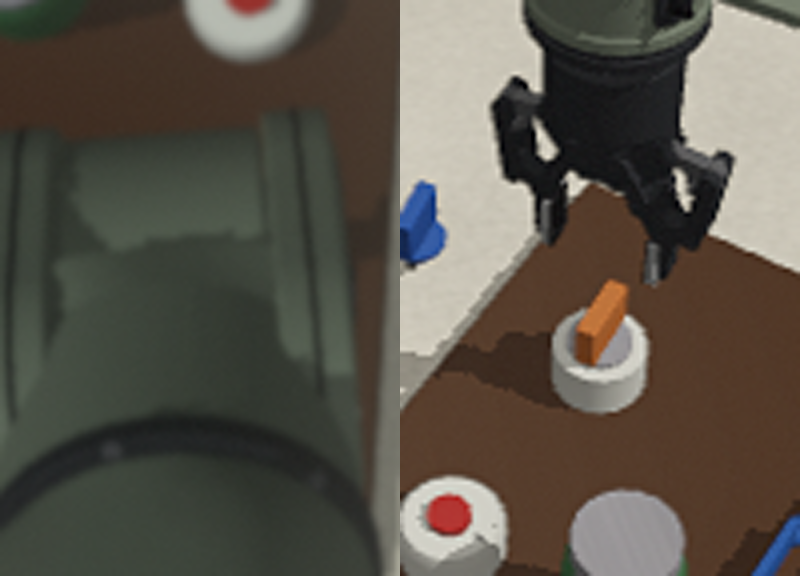

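The scene crop shows the fingers straddling the orange bar, which is at crop (603,320). I'll go down and grip.

Request:
play_rows([
  [0, -0.07, 0.6],
  [0, 0, 0.6],
  [0, 0, 0.6],
  [0, 0, 0.4],
  [0, 0, 0.2],
  [0, 0, 0],
  [0, 0, 0],
  [0, 0, 0],
], roll=[0, 0, 0, 0, 0, 0, 0, 0], claw=[0.7, 0.7, 0.7, 0.7, 0.7, 0.5, 0.3, 0.2], force=60)

```text
clock: 4.2
position: [530.2, 147.4, 79.3]
ee_rot: [1.0, 0.014, 0.0, -0.0]
force: [0.1, -0.6, 0.5]
gripper_width: 24.2
grasp_force: 0.0
```

Request:
play_rows([
  [0, 0, 0],
  [0, 0, 0],
  [0, 0, 0],
  [0, 0, 0],
  [0, 0, 0],
  [0, 0, 0],
  [0, 0, 0],
  [0, 0, 0],
], roll=[0, 0, 0, 0, 0, 0, 0, 0], claw=[0.1, 0.0, 0, 0, 0, 0, 0, 0])

```text
clock: 4.87
position: [530.2, 147.3, 79.3]
ee_rot: [1.0, 0.014, 0.0, -0.0]
force: [-1.2, -1.3, 5.4]
gripper_width: 12.0
grasp_force: 58.6
```

```bash
python3 -c "from h import *;pose()"
```

```text
t 4.87 pos [530.2 147.3  79.3] x-axis deg 1.61 z [ 9.e-04  3.e-04 -1.e+00] F [-1.2 -1.3  5.4] T [-0.12  0.15 -0.02] w 12.0 58.6 j [-0.41  0.89  0.16  1.73 -0.25  0.54 -1.64]
```

Request:
play_rows([
  [0, 0, -0.3],
  [0, 0, -0.7],
  [0, 0, -1],
  [0, 0, -1],
  [0, 0, -1],
  [0, 0, -1],
  [0, 0, -1],
  [0, 0, -1],
], roll=[0, 0, 0, 0, 0, 0, 0, 0], claw=[0, 0, 0, 0, 0, 0, 0, 0])

```text
clock: 5.53
position: [529.7, 147.2, 220.3]
ee_rot: [1.0, 0.014, 0.0, -0.0]
force: [-0.4, 0.4, -0.6]
gripper_width: 11.7
grasp_force: 58.8
```

Request:
play_rows([
  [0, 0.5, -0.8],
  [0.12, 1, 0],
  [0.12, 1, 0],
  [0.12, 1, 0],
  [0.12, 1, 0],
  [0.12, 1, 0],
  [0.12, 1, 0],
  [0.12, 1, 0],
], roll=[0, 0, 0, 0, 0, 0, 0, 0], claw=[0, 0, 0, 0, 0, 0, 0, 0])

```text
clock: 6.2
position: [550.9, -3.2, 235.2]
ee_rot: [1.0, 0.014, 0.0, -0.0]
force: [-0.1, 0.5, -0.4]
gripper_width: 12.2
grasp_force: 58.8
```

Request:
play_rows([
  [0.14, 1, 0],
  [0.14, 1, 0],
  [0.14, 1, 0],
  [0.14, 1, 0],
  [0.14, 1, 0],
  [0.14, 1, 0],
  [0.14, 1, 0],
  [0.14, 0.5, 0],
], roll=[0, 0, 0, 0, 0, 0, 0, 0], claw=[0, 0, 0, 0, 0, 0, 0, 0])

```text
clock: 6.87
position: [577.3, -154.1, 235.2]
ee_rot: [1.0, 0.013, 0.0, 0.001]
force: [-0.6, 0.3, -0.4]
gripper_width: 12.0
grasp_force: 58.8
```

```bash
python3 -c "from h import *;pose()"
```

```text
t 6.87 pos [ 577.3 -154.1  235.2] x-axis deg 1.49 z [ 1.0e-04 -1.1e-03 -1.0e+00] F [-0.6  0.3 -0.4] T [ 0.01  0.04 -0.03] w 12.0 58.8 j [ 0.11  0.74  0.2   1.39 -0.15  1.03 -1.2 ]
```

Request:
play_rows([
  [0.11, 0.8, 0],
  [0.11, 0.8, 0],
  [0.11, 0.755, 0.5],
  [0, 0, 0.7],
  [0, 0, 0.3],
  [0, 0, 0],
  [0, 0, 0],
  [0, 0, 0],
], roll=[-0.2, -0.2, 0, 0, 0, 0, 0, 0], claw=[0, 0, 0, 0, 0, 0, 0, 0])

```text
clock: 7.53
position: [586.8, -197.6, 205.4]
ee_rot: [0.999, 0.035, 0.0, 0.0]
force: [0.1, 0.1, -0.5]
gripper_width: 11.7
grasp_force: 58.8
```

```bash
python3 - <<'E'
from h import *
pose()
t=arm.get_image("top")[:,:,::-1];s=arm.get_image("scene")[:,:,::-1]
cv2.imwrite("pics/hs.png",s);cv2.imwrite("pics/ht.png",t)
c=lambda im,x,y,w=36,h=52:cv2.resize(im[y-h:y+h,x-w:x+w],(400,576),interpolation=cv2.INTER_CUBIC)
cv2.imwrite("pics/hov.png",np.hstack([c(t,440,207),c(s,170,145)]))
E
```

```text
t 7.53 pos [ 586.8 -197.6  205.4] x-axis deg 4.06 z [ 8.e-04  0.e+00 -1.e+00] F [ 0.1  0.1 -0.5] T [ 0.   -0.04 -0.03] w 11.7 58.8 j [ 0.2   0.81  0.17  1.34 -0.15  1.   -1.11]
```

View pics/hov.png

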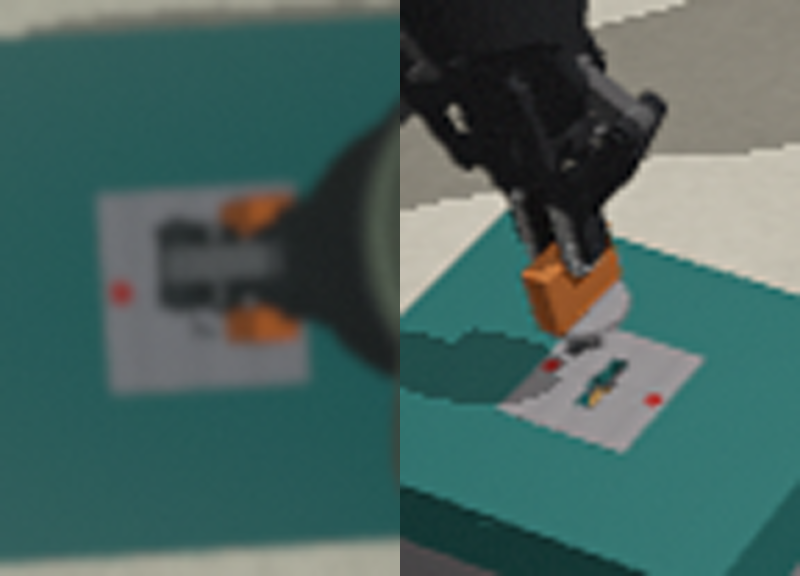

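The scene crop shows the knob upright in the grip, flange about (598,308) and pin about (585,345), with the slot below at (603,383). I'll overlay the model to measure the offset between knob and slot.

```bash
cat >> h.py <<'E'
def proj(n,P):
    c=arm.camera_info(n);f=210/np.tan(np.radians(c["vertical_fov"]/2));T=np.linalg.inv(np.array(c["cam_to_world"]))
    p=np.atleast_2d(P)@T[:3,:3].T+T[:3,3];return np.c_[c["cx"]+f*p[:,0]/-p[:,2],c["cy"]-f*p[:,1]/-p[:,2]]
def yawM(o,deg,L):
    a=np.radians(deg);return np.array(L,float)@np.array([[np.cos(a),np.sin(a),0],[-np.sin(a),np.cos(a),0],[0,0,1]])+o
def overlay(im,n,o,yaw,K,kyaw,x0,y0,w,h,S):
    big=cv2.resize(im[y0:y0+h,x0:x0+w],(w*S,h*S),interpolation=cv2.INTER_CUBIC)
    bx=[(x,y) for x,y in((23,7),(23,-7),(-23,-7),(-23,7))];ang=np.linspace(0,2*np.pi,40)
    def dr(L,org,yw,col):
        q=(proj(n,yawM(org,yw,L))+.5-[x0,y0])*S-.5
        cv2.polylines(big,[np.round(q).astype(int)],True,col,1)
    dr([(x,y,36) for x,y in bx],o,yaw,(255,0,0))
    dr([(21*np.cos(a),21*np.sin(a),0) for a in ang],o,yaw,(255,0,255))
    dr([(x,y,-15) for x,y in((14,3),(14,-3),(-14,-3),(-14,3))],o,yaw,(0,255,255))
    dr([(x,y,0) for x,y in((16.5,4.75),(16.5,-4.75),(-16.5,-4.75),(-16.5,4.75))],K,kyaw,(0,255,255))
    for s in(28,-28):dr([(3*np.cos(a),s+3*np.sin(a),0) for a in ang],K,kyaw,(255,0,0))
    return big
E
python3 - <<'E'
from h import *
s=cv2.imread("pics/hs.png");p=arm.sense()["position"]
K=np.array([585.2,-201,135.4])
cv2.imwrite("pics/ov1.png",overlay(s,"scene",p-[0,0,24.3],4.06,K,4.,140,105,60,60,10))
E
```

```text
(no output)
```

View pics/ov1.png

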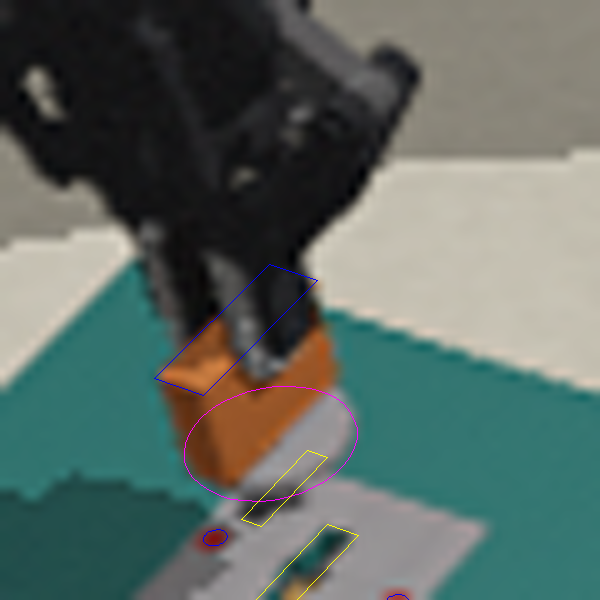

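Request:
play_rows([
  [-0.09, 0.165, 0.4],
  [0, 0, 0.4],
  [0, 0, 0.17],
  [0, 0, 0],
  [0, 0, 0],
  [0, 0, 0],
  [0, 0, 0],
  [0, 0, 0],
], roll=[0, 0, 0, 0, 0, 0, 0, 0], claw=[0, 0, 0, 0, 0, 0, 0, 0])

```text
clock: 8.3
position: [585.0, -201.6, 185.4]
ee_rot: [0.999, 0.035, 0.0, -0.0]
force: [-0.7, 0.2, -0.9]
gripper_width: 11.6
grasp_force: 58.8
```

```bash
python3 - <<'E'
from h import *
pose()
s=arm.get_image("scene")[:,:,::-1].copy();p=arm.sense()["position"]
cv2.imwrite("pics/hs2.png",s)
K=np.array([585.2,-201,135.4])
a=cv2.resize(s[123:183,145:195-10],(400,600),interpolation=cv2.INTER_CUBIC)
b=overlay(s,"scene",p-[0,0,24.3],4.06,K,4.,145,123,40,60,10)
cv2.imwrite("pics/ov2.png",np.hstack([a,b]))
E
```

```text
t 8.3 pos [ 585.  -201.6  185.4] x-axis deg 4.01 z [ 3.e-04  0.e+00 -1.e+00] F [-0.7  0.2 -0.9] T [-0.03  0.02 -0.01] w 11.6 58.8 j [ 0.2   0.83  0.17  1.37 -0.15  0.95 -1.1 ]
```

View pics/ov2.png

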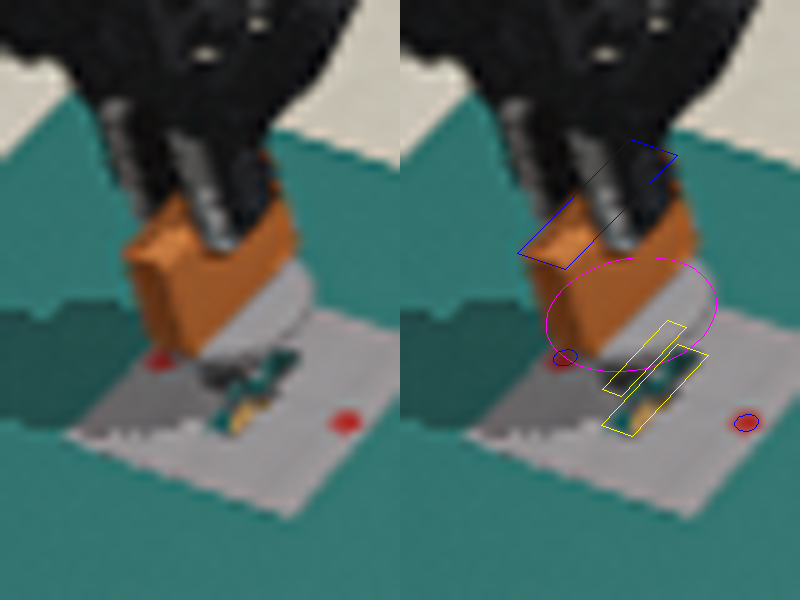

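Model and picture agree to about 1 mm for both the flange and the slot. I'll lower it gently, watching the force.

Request:
play_rows([
  [0, -0.03, 0.05],
  [0, 0, 0.05],
  [0, 0, 0.05],
  [0, 0, 0.05],
  [0, 0, 0.05],
  [0, 0, 0],
  [0, 0, 0],
  [0, 0, 0],
], roll=[0, 0, 0, 0, 0, 0, 0, 0], claw=[0, 0, 0, 0, 0, 0, 0, 0])

```text
clock: 9.02
position: [584.9, -201.0, 180.2]
ee_rot: [0.999, 0.035, 0.0, -0.0]
force: [0.1, -0.3, -0.6]
gripper_width: 11.9
grasp_force: 58.8
```

```bash
python3 -c "from h import *;pose()"
```

```text
t 9.02 pos [ 584.9 -201.   180.2] x-axis deg 4.02 z [ 0.e+00  1.e-04 -1.e+00] F [ 0.1 -0.3 -0.6] T [-0.02 -0.05 -0.02] w 11.9 58.8 j [ 0.2   0.84  0.16  1.38 -0.15  0.94 -1.1 ]
```

Request:
play_rows([
  [0, 0, 0.05],
  [0, 0, 0.05],
  [0, 0, 0.05],
  [0, 0, 0],
  [0, 0, 0],
  [0, 0, 0],
  [0, 0, 0],
  [0, 0, 0],
], roll=[0, 0, 0, 0, 0, 0, 0, 0], claw=[0, 0, 0, 0, 0, 0, 0, 0])

```text
clock: 9.68
position: [584.9, -201.0, 177.2]
ee_rot: [0.999, 0.035, 0.0, -0.0]
force: [0.7, 0.2, -0.2]
gripper_width: 11.9
grasp_force: 58.8
```

```bash
python3 -c "from h import *;pose()"
```

```text
t 9.68 pos [ 584.9 -201.   177.2] x-axis deg 4.01 z [ 0.e+00  1.e-04 -1.e+00] F [ 0.7  0.2 -0.2] T [-0.  0. -0.] w 11.9 58.8 j [ 0.2   0.84  0.16  1.38 -0.15  0.93 -1.1 ]
```

Request:
play_rows([
  [0, 0, 0.05],
  [0, 0, 0.05],
  [0, 0, 0],
  [0, 0, 0],
  [0, 0, 0],
  [0, 0, 0],
  [0, 0, 0],
  [0, 0, 0],
], roll=[0, 0, 0, 0, 0, 0, 0, 0], claw=[0, 0, 0, 0, 0, 0, 0, 0])

```text
clock: 10.35
position: [584.9, -201.0, 175.2]
ee_rot: [0.999, 0.035, 0.0, -0.0]
force: [-0.2, 0.5, -0.6]
gripper_width: 11.9
grasp_force: 58.8
```

```bash
python3 -c "from h import *;pose()"
```

```text
t 10.35 pos [ 584.9 -201.   175.2] x-axis deg 4.01 z [ 0.e+00  1.e-04 -1.e+00] F [-0.2  0.5 -0.6] T [-0.03 -0.04  0.02] w 11.9 58.8 j [ 0.2   0.84  0.16  1.38 -0.15  0.93 -1.09]
```

Request:
play_rows([
  [0, 0, 0.05],
  [0, 0, 0.05],
  [0, 0, 0],
  [0, 0, 0],
  [0, 0, 0],
  [0, 0, 0],
  [0, 0, 0],
  [0, 0, 0],
], roll=[0, 0, 0, 0, 0, 0, 0, 0], claw=[0, 0, 0, 0, 0, 0, 0, 0])

```text
clock: 11.02
position: [584.8, -201.0, 173.2]
ee_rot: [0.999, 0.035, -0.0, -0.0]
force: [-0.4, -1.0, -1.1]
gripper_width: 11.5
grasp_force: 58.8
```

Request:
play_rows([
  [0, 0, 0.05],
  [0, 0, 0.05],
  [0, 0, 0],
  [0, 0, 0],
  [0, 0, 0],
  [0, 0, 0],
  [0, 0, 0],
  [0, 0, 0],
], roll=[0, 0, 0, 0, 0, 0, 0, 0], claw=[0, 0, 0, 0, 0, 0, 0, 0])

```text
clock: 11.68
position: [584.8, -201.0, 171.2]
ee_rot: [0.999, 0.035, -0.0, -0.0]
force: [-0.7, -0.3, -0.9]
gripper_width: 11.7
grasp_force: 58.8
```

Request:
play_rows([
  [0, 0, 0.05],
  [0, 0, 0.05],
  [0, 0, 0],
  [0, 0, 0],
  [0, 0, 0],
  [0, 0, 0],
  [0, 0, 0],
  [0, 0, 0],
], roll=[0, 0, 0, 0, 0, 0, 0, 0], claw=[0, 0, 0, 0, 0, 0, 0, 0])

```text
clock: 12.35
position: [584.8, -201.0, 169.2]
ee_rot: [0.999, 0.035, -0.0, -0.0]
force: [-0.5, -0.3, -0.3]
gripper_width: 11.8
grasp_force: 58.8
```

Request:
play_rows([
  [0, 0, 0.05],
  [0, 0, 0.05],
  [0, 0, 0],
  [0, 0, 0],
  [0, 0, 0],
  [0, 0, 0],
  [0, 0, 0],
  [0, 0, 0],
], roll=[0, 0, 0, 0, 0, 0, 0, 0], claw=[0, 0, 0, 0, 0, 0, 0, 0])

```text
clock: 13.02
position: [584.8, -201.0, 167.2]
ee_rot: [0.999, 0.035, -0.0, -0.0]
force: [-0.2, -0.8, -1.0]
gripper_width: 11.8
grasp_force: 58.7
```

```bash
python3 -c "from h import *;pose()"
```

```text
t 13.02 pos [ 584.8 -201.   167.2] x-axis deg 4.02 z [-0.e+00  1.e-04 -1.e+00] F [-0.2 -0.8 -1. ] T [-0.18  0.08  0.02] w 11.8 58.7 j [ 0.21  0.85  0.16  1.39 -0.15  0.91 -1.09]
```

Request:
play_rows([
  [0, 0, 0.05],
  [0, 0, 0.05],
  [0, 0, 0],
  [0, 0, 0],
  [0, 0, 0],
  [0, 0, 0],
  [0, 0, 0],
  [0, 0, 0],
], roll=[0, 0, 0, 0, 0, 0, 0, 0], claw=[0, 0, 0, 0, 0, 0, 0, 0])

```text
clock: 13.68
position: [584.9, -201.1, 165.2]
ee_rot: [0.999, 0.035, 0.0, 0.0]
force: [-0.6, -0.6, 2.4]
gripper_width: 11.8
grasp_force: 59.4
```

```bash
python3 - <<'E'
from h import *
pose()
s=arm.get_image("scene")[:,:,::-1].copy();p=arm.sense()["position"]
cv2.imwrite("pics/hs3.png",s)
K=np.array([585.2,-201,135.4])
a=cv2.resize(s[130:185,145:185],(400,550),interpolation=cv2.INTER_CUBIC)
b=overlay(s,"scene",p-[0,0,24.3],4.06,K,4.,145,130,40,55,10)
cv2.imwrite("pics/ov3.png",np.hstack([a,b]))
E
```

```text
t 13.68 pos [ 584.9 -201.1  165.2] x-axis deg 4.01 z [ 1.e-04 -0.e+00 -1.e+00] F [-0.6 -0.6  2.4] T [-0.14  0.16 -0.04] w 11.8 59.4 j [ 0.21  0.85  0.16  1.4  -0.15  0.91 -1.09]
```

View pics/ov3.png

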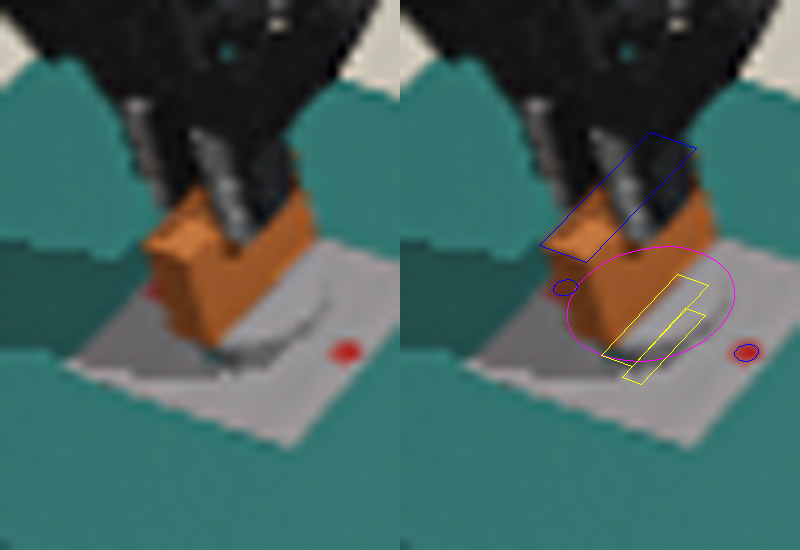

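The pin is in the slot and the flange sits above the patch, around crop (260,330). The force is just starting at z 165.2, so the plunger has been met. I'll press on.

Request:
play_rows([
  [0, 0, 0.05],
  [0, 0, 0.05],
  [0, 0, 0.05],
  [0, 0, 0.05],
  [0, 0, 0],
  [0, 0, 0],
  [0, 0, 0],
  [0, 0, 0],
], roll=[0, 0, 0, 0, 0, 0, 0, 0], claw=[0, 0, 0, 0, 0, 0, 0, 0], force=80)

```text
clock: 14.4
position: [585.0, -201.1, 161.5]
ee_rot: [0.999, 0.035, 0.0, 0.0]
force: [-0.7, 0.5, 8.6]
gripper_width: 10.9
grasp_force: 82.7
```

Request:
play_rows([
  [0, 0, 0.05],
  [0, 0, 0.05],
  [0, 0, 0.05],
  [0, 0, 0.05],
  [0, 0, 0.05],
  [0, 0, 0],
  [0, 0, 0],
  [0, 0, 0],
], roll=[0, 0, 0, 0, 0, 0, 0, 0], claw=[0, 0, 0, 0, 0, 0, 0, 0])

```text
clock: 15.07
position: [585.2, -201.2, 157.0]
ee_rot: [0.999, 0.035, 0.001, 0.0]
force: [-2.0, 0.3, 15.6]
gripper_width: 10.8
grasp_force: 83.5
```

Request:
play_rows([
  [0, 0, 0],
  [0, 0, 0],
  [0, 0, 0],
  [0, 0, 0],
  [0, 0, 0],
  [0, 0, 0],
  [0, 0, 0],
  [0, 0, 0],
], roll=[-0.5, -0.5, -0.5, -0.5, -0.5, 0, 0, 0], claw=[0, 0, 0, 0, 0, 0, 0, 0])

```text
clock: 15.73
position: [585.3, -201.5, 157.1]
ee_rot: [0.986, 0.165, 0.001, 0.001]
force: [-0.6, -1.1, 16.5]
gripper_width: 11.0
grasp_force: 83.5
```

```bash
python3 -c "from h import *;pose()"
```

```text
t 15.73 pos [ 585.3 -201.5  157.1] x-axis deg 19.0 z [ 1.8e-03 -8.0e-04 -1.0e+00] F [-0.6 -1.1 16.5] T [-0.37  0.32 -0.06] w 11.0 83.5 j [ 0.24  0.86  0.08  1.4  -0.08  0.88 -0.89]
```

Request:
play_rows([
  [0, 0, 0],
  [0, 0, 0],
  [0, 0, 0],
  [0, 0, 0],
  [0, 0, 0],
  [0, 0, 0],
  [0, 0, 0],
  [0, 0, 0],
], roll=[-0.8, -0.8, -0.8, -0.8, -0.8, -0.8, -0.8, -0.8], claw=[0, 0, 0, 0, 0, 0, 0, 0])

```text
clock: 16.4
position: [585.6, -201.9, 157.3]
ee_rot: [0.876, 0.482, 0.001, 0.001]
force: [-0.9, -4.1, 16.1]
gripper_width: 11.0
grasp_force: 83.5
```

Request:
play_rows([
  [0, 0, 0],
  [0, 0, 0],
  [0, 0, 0],
  [0, 0, 0],
  [0, 0, 0],
  [0, 0, 0],
  [0, 0, 0],
  [0, 0, 0],
], roll=[-1, -1, -1, -1, -1, -1, 0, 0], claw=[0, 0, 0, 0, 0, 0, 0, 0])

```text
clock: 17.07
position: [585.8, -202.1, 157.3]
ee_rot: [0.686, 0.728, 0.001, 0.002]
force: [0.5, -5.3, 16.2]
gripper_width: 10.8
grasp_force: 83.5
```

```bash
python3 -c "from h import *;pose()"
```

```text
t 17.07 pos [ 585.8 -202.1  157.3] x-axis deg 93.42 z [ 0.0031 -0.0015 -1.    ] F [ 0.5 -5.3 16.2] T [-1.15 -0.26 -0.03] w 10.8 83.5 j [ 0.41  0.86 -0.29  1.4   0.28  0.92  0.11]
```

Request:
play_rows([
  [0.03, -0.02, 0],
  [0.02, -0.02, 0],
  [0, 0, -0.05],
  [0, 0, -0.05],
  [0, 0, -0.05],
  [0, 0, 0],
  [0, 0, 0],
  [0, 0, 0],
], roll=[-0.1, 0, 0, 0, 0, 0, 0, 0], claw=[0, 0, 0, 0, 0, 0, 0, 0])

```text
clock: 17.73
position: [585.1, -201.5, 160.2]
ee_rot: [0.682, 0.731, 0.0, 0.002]
force: [3.2, -7.2, 11.6]
gripper_width: 11.2
grasp_force: 83.0
```

```bash
python3 -c "from h import *;pose()"
```

```text
t 17.73 pos [ 585.1 -201.5  160.2] x-axis deg 93.96 z [ 0.0034 -0.0023 -1.    ] F [ 3.2 -7.2 11.6] T [-1.8  -0.96  0.  ] w 11.2 83.0 j [ 0.41  0.86 -0.29  1.4   0.28  0.92  0.12]
```

Request:
play_rows([
  [-0.03, 0.02, 0],
  [-0.03, 0.02, 0],
  [-0.02, 0.0, 0],
  [0, 0, 0],
  [0, 0, 0],
  [0, 0, 0],
  [0, 0, 0],
  [0, 0, 0],
], roll=[0, 0, 0, 0, 0, 0, 0, 0], claw=[0, 0, 0, 0, 0, 0, 0, 0])

```text
clock: 18.4
position: [585.7, -202.3, 160.0]
ee_rot: [0.682, 0.731, 0.0, 0.001]
force: [1.7, -2.9, 12.6]
gripper_width: 11.0
grasp_force: 83.0
```

```bash
python3 -c "from h import *;pose()"
```

```text
t 18.4 pos [ 585.7 -202.3  160. ] x-axis deg 93.99 z [ 0.0025 -0.0011 -1.    ] F [ 1.7 -2.9 12.6] T [-0.85 -0.44 -0.02] w 11.0 83.0 j [ 0.41  0.86 -0.29  1.39  0.28  0.93  0.12]
```

Request:
play_rows([
  [-0.03, 0, -0.03],
  [0, 0, -0.03],
  [0, 0, -0.03],
  [0, 0, 0],
  [0, 0, 0],
  [0, 0, 0],
  [0, 0, 0],
  [0, 0, 0],
], roll=[0, 0, 0, 0, 0, 0, 0, 0], claw=[0, 0, 0, 0, 0, 0, 0, 0])

```text
clock: 19.07
position: [585.7, -202.5, 161.6]
ee_rot: [0.682, 0.731, 0.001, 0.001]
force: [1.6, -1.4, 10.2]
gripper_width: 10.9
grasp_force: 82.7
```

```bash
python3 -c "from h import *;pose()"
```

```text
t 19.07 pos [ 585.7 -202.5  161.6] x-axis deg 94.0 z [ 2.2e-03 -6.0e-04 -1.0e+00] F [ 1.6 -1.4 10.2] T [-0.48 -0.46 -0.02] w 10.9 82.7 j [ 0.42  0.86 -0.29  1.39  0.28  0.93  0.12]
```

Request:
play_rows([
  [0, 0, -0.04],
  [0, 0, 0],
  [0, 0, 0],
  [0, 0, 0],
  [0, 0, 0],
  [0, 0, 0],
  [0, 0, 0],
  [0, 0, 0],
], roll=[0, 0, 0, 0, 0, 0, 0, 0], claw=[0, 0, 0, 0.3, 0.5, 0.7, 0.7, 0.7])

```text
clock: 19.73
position: [584.8, -202.1, 161.6]
ee_rot: [0.682, 0.731, -0.0, -0.0]
force: [-0.4, -0.4, 0.1]
gripper_width: 60.1
grasp_force: 0.0
```

Request:
play_rows([
  [0, 0, 0],
  [0, 0, 0],
  [0, 0, -0.5],
  [0, 0, -1],
  [0, 0, -1],
  [0, 0, -1],
  [0, 0, -1],
  [0, 0, -1],
], roll=[0, 0, 0, 0, 0, 0, 0, 0], claw=[0.7, 0.7, 0.7, 0.7, 0.7, 0.7, 0.7, 0.7])

```text
clock: 20.4
position: [584.8, -202.1, 273.7]
ee_rot: [0.682, 0.731, 0.0, 0.0]
force: [0.7, 0.2, 0.3]
gripper_width: 59.5
grasp_force: 0.0
```

Request:
play_rows([
  [0, -1, -0.5],
  [0, -1, 0],
  [0, -1, 0],
  [0, -1, 0],
  [0, -1, 0],
  [0, -1, 0],
  [0, 0, 0],
  [0, 0, 0],
], roll=[0, 0, 0, 0, 0, 0, 0, 0], claw=[0.7, 0.7, 0.7, 0.7, 0.7, 0.7, 0.7, 0.7])

```text
clock: 21.07
position: [465.0, -210.9, 282.9]
ee_rot: [0.682, 0.731, 0.0, 0.001]
force: [0.6, 1.0, 0.0]
gripper_width: 59.6
grasp_force: 0.0
```

```bash
python3 - <<'E'
from h import *
pose()
s=arm.get_image("scene")[:,:,::-1].copy();t=arm.get_image("top")[:,:,::-1].copy()
# flange 7 mm above lid; lid z from plunger contact 165.3-24.3-10.8
K=np.array([585.2,-201,133])
b=overlay(s,"scene",K+[0,0,7],94.,K,4.,145,130,40,55,10)
a=overlay(t,"top",K+[0,0,7],94.,K,4.,420,180,40,55,10)
cv2.imwrite("pics/end.png",np.hstack([a,b]))
E
```

```text
t 21.07 pos [ 465.  -210.9  282.9] x-axis deg 93.98 z [ 9.e-04 -7.e-04 -1.e+00] F [0.6 1.  0. ] T [ 0.01 -0.03  0.02] w 59.6 0.0 j [ 0.56  0.56 -0.34  1.62  0.21  1.01  0.22]
```

View pics/end.png

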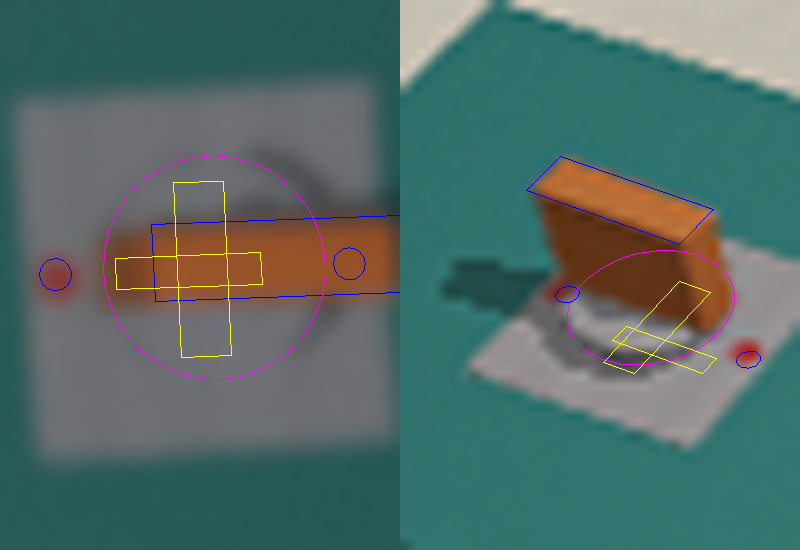

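The knob points at both red dots. Its top face matches the model at 94° with the flange 7 mm up, so it is caught and upright with the robot clear. I'm handing it in.

```bash
python3 -c "from bench import arm;print(arm.job_done())"
```

```text
the job is handed in; nothing more can be done
None
```

The orange knob is in the lid, turned a quarter turn, and looks caught: the last pictures match the caught pose, with the arm clear. Vertical force readings on the knob stayed under 17 N, the arm was not seen to touch anything else, and I handed in at about 21 s; no verdict came back.

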